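# Open the green paint jar in the jar brace

### The arm

A 6-joint arm with a two-finger parallel gripper is mounted at the origin on the work surface. World frame = base frame: x ahead of the robot, y to its left, z up, the work surface at z = 0. Lengths are in m, angles in degrees, forces in N, time in s.
With the tool pointing down it reaches from about 0.375 to 0.9 m from the base axis. Payload 3.1 kg.
Tool frame: the origin (TCP) lies at the very end of the fingers, on their centre line; the grasp point (between the pads) lies 19 mm behind it; z points along the fingers, y is the line along which they close (so a half turn about z gives the same grasp; the last joint's range is limited). The gripper opens to 87 mm and grips with 3 to 60 N. Pads are 19 mm wide; open, the fingers measure 117 mm over their backs; the gripper's body (75 mm by 190 mm) begins 51 mm behind the grasp point.
Start: joints at [57.439, 30.224, 82.088, -0, 67.689, -10.227], TCP at [0.237, 0.578, 0.223] pointing down, gripper open.
Joint ranges: [-176.69, 176.69], [-43.24, 126.21], [12.49, 139.97], [-82, 262], [0, 151.66], [-163.58, 163.58]. Speed limits (degrees/s): [159.86, 159.86, 180, 180, 180, 180].

### API

Orientations are given as a 3x3 rotation matrix whose columns are the frame's x, y, z axes.
In Python, from rig import bot gives the robot as it stands.
- The arm moves only by the tool move_arm, never from a script. Its argument "increments" is a list of rows, each an object with "xyz": the shift along the tool's x, y, z in mm, a list of three; "roll": the turn about the tool's z in rad; "grip": the opening in per cent of the stroke, from 0 (shut) to 100 (fully open). A call has 1 to 5 rows; each row shifts and turns the commanded pose from where the row before left it, along the tool's axes as they then stand; what a row does not reach is not made up. A row lasts 1/12 s, in which the tool goes at most 41.7 mm and 7.16 degrees, less where a joint would pass 70% of its speed; a pose out of reach is approached as far as the arm can. A call is refused whole if a number of a shift passes 41.7 or a number of a turn 0.125, either way. A call with a gripper value outside its range is refused whole. The fingers move at their own pace and stop on an object; the grip force is fixed at half the most. Time passes only in rows, so rows that do not move let the fingers close. It gives the time, the measured TCP pose, the force, the opening and the grip force at its end, in the units of the state.
- bot.read_state(): the state, without advancing time (a new reading comes with each control period).
- bot.capture(name): name is "scene" or "top"; returns (picture, depth): 420x560x3 uint8, red, green, blue; 420x560 float32, m along the optical axis (not along the pixel's ray), 0 where there is no reading.
- bot.camera_model(name): a dict with "intrinsics" (3x3 intrinsics, pixels), "rvec" (rotation vector, rad) and "tvec" (3), from world to camera coordinates, as OpenCV has them. Camera axes: x right, y down, z forward; pixel columns grow to the right and rows downward; lengths in m; the calibration is good to about 2 mm. A picture is of the moment at which its call begins. camera_model takes no time and is no camera call.
- bot.hand_in(): hands the job in; it is judged then, once.
Trained networks look in the newest picture that a camera, given by its name, has taken for a name from the list of things; names that differ only in an ending like _2 or _b are one class to them, and where a whole thing is asked for, a point or a joint stands for the part that bears it (a point fixed in the world has none). Each returns a list of dicts, best first, with "conf" (0 to 1); they miss things now and then, are a little off and sometimes report something else, mostly with a low value. They report only what shows in the picture. A call takes as long as a camera call. They do not tell look-alikes from the thing itself.
- bot.spot_in(label, camera): "at" ([x, y, z] in m, in the coordinates of the camera as it stood for that picture, good to about 4 mm: the middle of the surface that is visible of it).
- bot.trace(label, camera): "mask" (420x560 bool, what is visible of it).
The state is a dict: "time_s": time; "joint_positions": joint angles; "qvel": joint speeds; "tau": joint torques, N m; "position": TCP position; "tcp_rot": TCP orientation; "force": force on the tool from outside, world axes, zero at the start; "moment": the same for the moment, N m; "opening": opening from 0.0 (shut) to 1.0 (fully open); "grasp_force": force on a finger pad.
Only numpy, scipy, OpenCV 4.12 (cv2) and the standard library are available. Lean on these libraries where they do the work, as an engineer would, in place of code of your own. Each camera call takes 0.05 s, during which the arm holds its last target. There are 200 camera calls.

### The job

Slide the green-capped paint jar across the table, without lifting or tipping it, all the way into the wooden U-shaped brace, then grip its tight cap and unscrew it anticlockwise (seen from above) while the brace keeps the jar from turning. Stop turning once the thread lets go (about 80 degrees of turn always does it), raise the cap straight up and finish with the gripper still holding it level, centred over the open jar and a finger's width or two (1 to 4 cm) clear of it. Leave the jar in the brace and the other jars, the craft knife and the glue stick where they are.

Things in the scene. Friction and masses are not known exactly. Their poses are not given: they have to be found in the camera images.
- jar_center (a point): centre of the square body of the jar with green label and green cap. Body 60 x 60 mm, 62 mm high, upright on the table, this point 31 mm above its underside; x and y square to its sides, z up. Closed, the jar is 97 mm high. About 0.42 kg; slide it by its body (above the brace walls, clear of the cap): dragged by the cap it tips. Unbraced it turns with the cap.
- cap_center (a point): centre (half-way up) of the loose green screw cap, 56 mm across, 22 mm high, ribbed wall, z up, x along the white stripe on its top. Closed, it is 86 to 87 mm above the table; its skirt ends 13 mm above the square body, just over a round collar. About 60 g. Tight: about 0.3 N m to turn; rises about 3 mm as it unscrews anticlockwise from above, free with a small pop after 50 to 70 degrees.
- jar_mouth (a point): centre of the jar's neck rim, 90 mm above its underside, axes as jar_center. Neck 34 mm across, 46 mm over its two thread ridges. A springy cream seal disc in it pushes the cap up with 10 to 20 N; uncapped it stands 7 mm above this point. The cap is free when its x axis is 81 to 160 degrees anticlockwise of the jar's (closed: 14 to 32); before that it cannot be pulled off.
- brace: U-shaped plywood brace fixed to the table, yellow square on its floor. Origin on the table, under the jar's centre when the jar is fully home, its sides parallel to the brace. Walls 28 mm high, 14 mm thick; slot 63 mm wide (along x), no floor: the jar slides in along +y to the back wall (inner face y = +30 mm). Side walls run to y = -35 mm, then 45-degree wings flare to -57 mm.
- orange_jar_center (a point): centre of the body of a like jar with orange label and cap (same sizes, 97 mm high); leave it alone
- blue_jar_center (a point): centre of the body of a like jar with blue label and cap (same sizes, 97 mm high); leave it alone
- craft_knife: black, yellow and blue craft knife lying on the table, 175 x 23 x 19 mm, long axis along its x, origin under its middle; leave it alone
- glue_stick: white glue stick with red lid standing upright, 29 mm across, 90 mm high, origin at the centre of its foot; leave it alone
There are look-alikes about, which are no part of the job. What is shaped like the part that bears jar_center but pink is not meant. Several things have the shape of the brace; the one meant has the colours described above.

How it is judged:
By the outcome, as a careful person would: the job done as asked, in the order asked, and still so for the second after the job is handed in, while the arm keeps its last pose, push and grip.
It also fails if it takes over 58 s, if anything falls off the work surface, if the arm or the gripper's body presses on something with over 40 N, if the wrist force passes 120 N, or if a joint passes its speed limit or range.

## Working session

There is one attempt and no reset: what is moved stays moved. The work goes in short steps, Python scripts to look and compute and a tool call to move; the robot and the scene stay as the last step left them, time stands still between calls to the robot, and variables do not carry over. Pictures are saved under pics/ and viewed, at most 10 in all, crops included, and the job is handed in when it is done.

Besides the shell and the picture viewer there is one more tool, called after "Emit:" as name(argument=value, ...), one argument or row to a line, values as JSON. move_arm: Moves the arm, as the interface text tells. Its arguments: {"type":"object","properties":{"increments":{"type":"array"}},"required":["increments"]}

```bash
mkdir -p pics; python3 - <<'E'
from rig import bot
import cv2,numpy as np
for c in("scene","top"):
    p,d=bot.capture(c); cv2.imwrite(f"pics/{c}0.png",p[:,:,::-1]); np.savez(f"/tmp/{c}0.npz",p=p,d=d)
    m=bot.camera_model(c); R=cv2.Rodrigues(np.array(m["rvec"]))[0]; print(c,-R.T@np.array(m["tvec"]).ravel(),R[2],m["intrinsics"][0])
s=bot.read_state(); print(s["time_s"],s["position"],np.round(s["tcp_rot"],3),s["force"],s["opening"])
E
```

```text
scene [1.15879498 0.45055907 0.94911531] [-0.54799129 -0.38792238 -0.74109498] [477.84598881   0.         277.3247896 ]
top [0.3765538  0.00740953 1.29258351] [ 1.36829830e-01  8.74704039e-04 -9.90594182e-01] [508.64356397   0.         273.24480336]
0.1 [0.2371036  0.57757163 0.22168048] [[-0.925  0.38  -0.001]
 [ 0.38   0.925 -0.002]
 [ 0.    -0.002 -1.   ]] [ 0.36535623 -0.48761255  0.33762688] 1.0010136637611264
```

View pics/scene0.png

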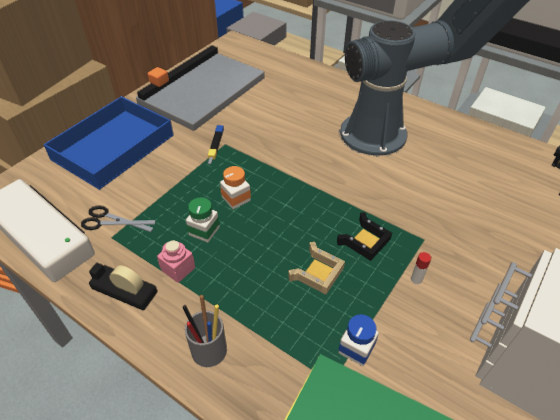

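View pics/top0.png

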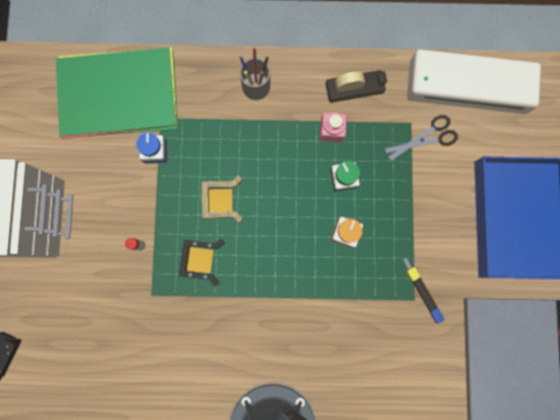

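The green jar is at top-view pixel (346,176) and scene pixel (201,217). The plywood brace with the yellow floor is at top-view (220,200) and scene (320,270), and opens to the right in the top view. The black brace at top-view (200,260) and the pink jar at (334,125) are the look-alikes. I'll confirm this with an enlarged crop and measure from both views.

```bash
cat > h.py <<'E'
import cv2,numpy as np
from rig import bot
def cloud(c,d):
    m=bot.camera_model(c);K=np.array(m["intrinsics"]);R=cv2.Rodrigues(np.array(m["rvec"]))[0];t=np.array(m["tvec"]).ravel()
    v,u=np.indices(d.shape);r=np.stack([(u-K[0,2])/K[0,0],(v-K[1,2])/K[1,1],np.ones(d.shape)],-1)*d[...,None]
    W=(r-t)@R; W[d==0]=np.nan; return W
def near(W,c,rad,z0,z1):
    return (np.hypot(W[...,0]-c[0],W[...,1]-c[1])<rad)&(W[...,2]>z0)&(W[...,2]<z1)
def rect(P): 
    (c,s,a)=cv2.minAreaRect((P[:,:2]*1000).astype(np.float32)); return np.round(c,1),np.round(s,1),round(a,1)
E
python3 - <<'E'
from h import *
W={};P={}
for c in("scene","top"):
    z=np.load(f"/tmp/{c}0.npz");P[c]=z["p"];W[c]=cloud(c,z["d"])
T=W["top"]
for n,(u,v) in dict(jar=(346,174),orange=(348,231),pink=(334,124),blue=(148,145),brace=(220,200),black=(200,260),glue=(132,243),knife=(425,293)).items(): print(n,np.round(T[v,u]*1000))
jc=T[174,346][:2]
for c in W:
    h=cv2.cvtColor(P[c],cv2.COLOR_RGB2HSV); w=W[c]
    k=near(w,jc,.055,.078,.12)&(h[...,0]>50)&(h[...,0]<90)&(h[...,1]>90)
    top=k&(w[...,2]>np.nanpercentile(w[...,2][k],60)-.003) if k.any() else k
    print(c,"cap",k.sum(),np.round(np.median(w[top],0)*1000,1),rect(w[top]))
    st=near(w,jc,.03,.085,.12)&(h[...,1]<90)
    if st.any(): print(" stripe",rect(w[st]),st.sum())
    b=near(w,jc,.06,.02,.068); print(" body",rect(w[b]),b.sum())
    b=near(w,jc,.06,.055,.068); print(" shoulder",rect(w[b]),b.sum(),np.median(w[b][:,2]))
    bc=T[200,220][:2]
    b=near(w,bc,.10,.02,.035); print(" brace",rect(w[b]),b.sum(),np.median(w[b][:,2]))
    y=near(w,bc,.06,-.01,.012)&(h[...,0]>15)&(h[...,0]<32)&(h[...,1]>150)&(h[...,2]>150)
    print(" yellow",rect(w[y]),y.sum(),np.median(w[y][:,2]))
p=P["top"]; a=np.hstack([cv2.resize(p[130:230,300:400],None,fx=4,fy=4,interpolation=2),cv2.resize(p[150:250,170:270],None,fx=4,fy=4,interpolation=2)])[:,:,::-1]
p=P["scene"]
cv2.imwrite("pics/crop.png",a)
E
```

```text
jar [ 611. -165.   94.]
orange [ 474. -169.   97.]
pink [ 734. -136.   94.]
blue [672. 312.  99.]
brace [555. 145.   5.]
black [402. 191.  -3.]
glue [437. 340.  87.]
knife [ 331. -371.   17.]
scene cap 396 [ 613.1 -168.5   99.2] (array([ 614.4, -167.7]), array([57.5, 54. ]), 27.2)
 stripe (array([ 617.4, -157.6]), array([19.5, 37.2]), 70.6) 23
 body (array([ 615.2, -167.1]), array([61.3, 62.2]), 10.2) 485
 shoulder (array([ 615.1, -166.3]), array([59.9, 62. ]), 11.9) 189 0.06168110215534792
 brace (array([533.8, 138.7]), array([157.8,  98.8]), 2.9) 727 0.02861086139577159
 yellow (array([546.3, 141. ]), array([42.7, 50.1]), 2.5) 288 0.0022637754234917902
top cap 374 [ 612.8 -171.1   97.9] (array([ 613.9, -168.8]), array([51.8, 53.1]), 1.4)
 stripe (array([ 608. , -162.1]), array([55.1, 37.3]), 41.9) 67
 body (array([ 613.8, -168. ]), array([61. , 60.2]), 10.5) 246
 shoulder (array([ 614.1, -167.9]), array([60.9, 59.7]), 11.2) 152 0.0608841967665314
 brace (array([553.3, 138.3]), array([116.5, 100.2]), 3.1) 627 0.02766876244530252
 yellow (array([555.4, 144.3]), array([53.6, 54.2]), 2.6) 438 0.0009673303020632854
```

View pics/crop.png

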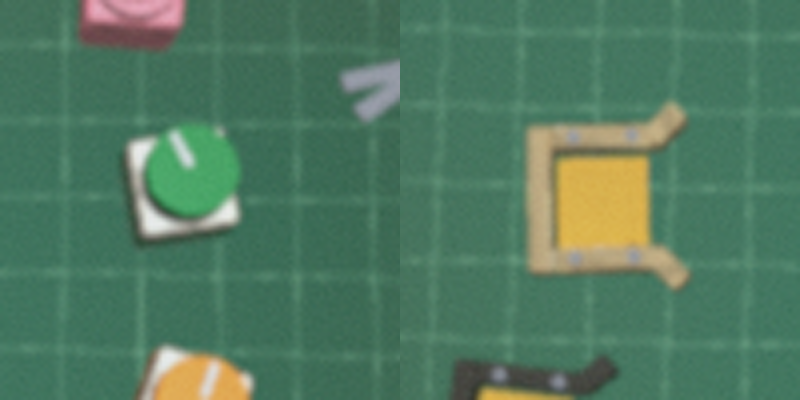

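The crop shows the green-capped jar at top-view (346,174) with its white stripe pointing up-left. The plywood, yellow-floored brace is at (220,200), with its back wall on the left and its mouth on the right. The black one at (200,260) has the wrong colour, and so does the pink jar. Next I'll fit both poses more tightly.

```bash
cat > fit.py <<'E'
from h import *
from scipy.optimize import minimize
from scipy.ndimage import distance_transform_edt
def loc(P,p): 
    a=np.radians(p[2]);d=P[:,:2]*1000-p[:2];return np.stack([d@[np.cos(a),np.sin(a)],d@[-np.sin(a),np.cos(a)]],1)
img=np.zeros((400,400),np.uint8)
def poly(q): cv2.fillPoly(img,[np.int32(np.round(np.array(q)*2+200))],1)
poly([[-45.5,44],[45.5,44],[45.5,30],[-45.5,30]])
for s in(1,-1): 
    poly([[s*31.5,44],[s*45.5,44],[s*45.5,-35],[s*31.5,-35]]); poly([[s*31.5,-35],[s*45.5,-35],[s*59,-48],[s*49,-57]])
out=distance_transform_edt(1-img)/2
def sample(P,p): 
    q=loc(P,p)*2+200; return cv2.remap(out.astype(np.float32),q[:,0].astype(np.float32),q[:,1].astype(np.float32),1,borderValue=50)
def fitbrace(P,p0):
    f=lambda p:np.minimum(sample(P,p),5).mean()
    return minimize(f,p0,method="Nelder-Mead",options=dict(initial_simplex=[p0]+[np.add(p0,e) for e in([4,0,0],[0,4,0],[0,0,3])]))
def fitjar(P,p0):
    def f(p): q=np.abs(loc(P,p)).max(1); return np.maximum(q-30,0).mean()*3-0*q.mean()+abs(np.percentile(q,95)-30)*.1
    return minimize(f,p0,method="Nelder-Mead",options=dict(initial_simplex=[p0]+[np.add(p0,e) for e in([4,0,0],[0,4,0],[0,0,3])]))
E
python3 - <<'E'
from fit import *
A=[];J=[]
for c in("scene","top"):
    z=np.load(f"/tmp/{c}0.npz");w=cloud(c,z["d"])
    P=w[near(w,(.553,.142),.085,.024,.034)];A.append(P);r=fitbrace(P,[553,145,2.8]);print(c,len(P),np.round(r.x,2),round(r.fun,2))
    B=w[near(w,(.6145,-.1675),.055,.035,.064)];J.append(B);r=fitjar(B,[614.5,-167.5,10.8]);print(" jar",len(B),np.round(r.x,2),r.fun)
r=fitbrace(np.vstack(A),[553,145,2.8]);print(np.round(r.x,2),r.fun)
r=fitjar(np.vstack(J),[614.5,-167.5,10.8]);print(np.round(r.x,2),r.fun)
# stripe and jar edges: colour
z=np.load("/tmp/top0.npz");h=cv2.cvtColor(z["p"],cv2.COLOR_RGB2HSV);w=cloud("top",z["d"])
k=near(w,(.612,-.168),.024,.09,.12)&(h[...,1]<120);v,u=np.nonzero(k);print("stripe",u.mean(),v.mean(),len(u))
E
```

```text
scene 632 [553.81 144.78   2.65] 0.09
 jar 317 [ 615.58 -166.15   10.9 ] 0.058426431435412964
top 566 [553.34 144.04   2.8 ] 0.03
 jar 189 [ 613.74 -167.97   10.27] 0.02858522302748703
[553.65 144.49   2.64] 0.0680638775229454
[ 614.07 -167.22   10.38] 0.16358275879622905
stripe 346.3777777777778 169.2 45
```

Emit:
move_arm(
  increments=[
    {"xyz": [0,0,0],"roll": -0.115,"grip": 100},
    {"xyz": [0,0,0],"roll": -0.115,"grip": 100},
    {"xyz": [0,0,0],"roll": -0.115,"grip": 100},
    {"xyz": [0,0,0],"roll": -0.115,"grip": 100},
    {"xyz": [0,0,0],"roll": -0.115,"grip": 100},
  ],
)

```text
time_s: 0.52
position: [0.2372, 0.5777, 0.222]
tcp_rot: [[-0.982, -0.19, -0.001], [-0.19, 0.982, -0.001], [0.001, -0.001, -1.0]]
force: [0.1, -0.5, -0.3]
opening: 1.002
grasp_force: 0.0
```

Emit:
move_arm(
  increments=[
    {"xyz": [-11,-38,0],"roll": 0,"grip": 100},
    {"xyz": [-11,-38,0],"roll": 0,"grip": 100},
    {"xyz": [-11,-38,0],"roll": 0,"grip": 100},
    {"xyz": [-11,-38,0],"roll": 0,"grip": 100},
    {"xyz": [-11,-38,0],"roll": 0,"grip": 100},
  ],
)

```text
time_s: 0.93
position: [0.3266, 0.3997, 0.2222]
tcp_rot: [[-0.983, -0.185, -0.001], [-0.185, 0.983, -0.001], [0.001, -0.0, -1.0]]
force: [0.9, 0.1, -0.2]
opening: 1.0
grasp_force: 0.0
```

Emit:
move_arm(
  increments=[
    {"xyz": [-11,-38,0],"roll": 0,"grip": 100},
    {"xyz": [-11,-38,0],"roll": 0,"grip": 100},
    {"xyz": [-11,-38,0],"roll": 0,"grip": 100},
    {"xyz": [-11,-38,0],"roll": 0,"grip": 100},
    {"xyz": [-11,-38,0],"roll": 0,"grip": 100},
  ],
)

```text
time_s: 1.35
position: [0.4157, 0.223, 0.2224]
tcp_rot: [[-0.983, -0.184, -0.0], [-0.184, 0.983, -0.0], [0.001, 0.0, -1.0]]
force: [1.5, 0.3, -0.0]
opening: 0.998
grasp_force: 0.0
```

Emit:
move_arm(
  increments=[
    {"xyz": [-11,-38,0],"roll": 0,"grip": 100},
    {"xyz": [-11,-38,0],"roll": 0,"grip": 100},
    {"xyz": [-11,-38,0],"roll": 0,"grip": 100},
    {"xyz": [-11,-38,0],"roll": 0,"grip": 100},
    {"xyz": [-11,-38,0],"roll": 0,"grip": 100},
  ],
)

```text
time_s: 1.77
position: [0.5048, 0.0463, 0.2223]
tcp_rot: [[-0.983, -0.184, -0.001], [-0.184, 0.983, 0.0], [0.001, 0.0, -1.0]]
force: [0.7, 0.7, 0.8]
opening: 1.002
grasp_force: 0.0
```

Emit:
move_arm(
  increments=[
    {"xyz": [-11,-38,0],"roll": 0,"grip": 100},
    {"xyz": [-11,-38,0],"roll": 0,"grip": 100},
    {"xyz": [-11,-38,0],"roll": 0,"grip": 100},
    {"xyz": [-11,-38,0],"roll": 0,"grip": 100},
    {"xyz": [0,0,0],"roll": 0,"grip": 100},
  ],
)

```text
time_s: 2.18
position: [0.58, -0.1005, 0.2225]
tcp_rot: [[-0.984, -0.179, 0.005], [-0.179, 0.984, -0.005], [-0.004, -0.006, -1.0]]
force: [0.5, 1.0, 0.7]
opening: 1.002
grasp_force: 0.0
```

```bash
cat > go.py <<'E'
import sys
from h import *
s=bot.read_state();R=np.array(s["tcp_rot"]);p=np.array(s["position"])*1000
print("t",round(s["time_s"],2),"p",np.round(p,1),"yhead",round(np.degrees(np.arctan2(R[1,1],R[0,1])),2),"z",np.round(R[:,2],3),"F",np.round(s["force"],1),"open",round(s["opening"]*87,1),"gf",round(s["grasp_force"],1),"q",np.round(s["joint_positions"],1))
if len(sys.argv)>3: print("tool delta",np.round(R.T@(np.array(list(map(float,sys.argv[1:4])))-p),1))
E
python3 go.py 614.4 -167.2 34
```

```text
t 2.18 p [ 580.  -100.5  222.5] yhead 100.3 z [ 0.005 -0.005 -1.   ] F [0.5 1.  0.7] open 87.1 gf 0.0 q [ -20.6   27.3   87.7   -0.2   64.6 -120.9]
tool delta [-21.  -70.7 189. ]
```

Emit:
move_arm(
  increments=[
    {"xyz": [-10.5,-35.3,0],"roll": 0,"grip": 100},
    {"xyz": [-10.5,-35.3,0],"roll": 0,"grip": 100},
    {"xyz": [0,0,35],"roll": 0,"grip": 100},
    {"xyz": [0,0,35],"roll": 0,"grip": 100},
    {"xyz": [0,0,25],"roll": 0,"grip": 100},
  ],
)

```text
time_s: 2.6
position: [0.6082, -0.1587, 0.1248]
tcp_rot: [[-0.983, -0.183, -0.003], [-0.183, 0.983, 0.001], [0.002, 0.002, -1.0]]
force: [-0.6, 0.0, -0.4]
opening: 1.0
grasp_force: 0.0
```

Emit:
move_arm(
  increments=[
    {"xyz": [0,0,0],"roll": 0,"grip": 100},
    {"xyz": [0,0,0],"roll": 0,"grip": 100},
  ],
)

```text
time_s: 2.77
position: [0.6083, -0.1579, 0.126]
tcp_rot: [[-0.983, -0.184, -0.004], [-0.184, 0.983, 0.002], [0.004, 0.003, -1.0]]
force: [0.6, -0.6, -0.1]
opening: 0.998
grasp_force: 0.0
```

```bash
python3 go.py 614.4 -167.2 34
```

```text
t 2.77 p [ 608.3 -157.9  126. ] yhead 100.61 z [-0.004  0.002 -1.   ] F [ 0.6 -0.6 -0.1] open 86.8 gf 0.0 q [ -24.7   37.2   86.2    0.    56.8 -125.3]
tool delta [ -4.6 -10.5  92. ]
```

Emit:
move_arm(
  increments=[
    {"xyz": [-4.5,-10.5,0],"roll": 0,"grip": 100},
    {"xyz": [0,0,30],"roll": 0,"grip": 100},
    {"xyz": [0,0,30],"roll": 0,"grip": 100},
    {"xyz": [0,0,22],"roll": 0,"grip": 100},
    {"xyz": [0,0,7],"roll": 0,"grip": 100},
  ],
)

```text
time_s: 3.18
position: [0.6161, -0.1685, 0.0377]
tcp_rot: [[-0.983, -0.184, -0.001], [-0.184, 0.983, 0.0], [0.001, 0.0, -1.0]]
force: [-0.2, 0.3, 0.1]
opening: 0.998
grasp_force: 0.0
```

Emit:
move_arm(
  increments=[
    {"xyz": [0,0,0],"roll": 0,"grip": 100},
    {"xyz": [0,0,0],"roll": 0,"grip": 100},
  ],
)

```text
time_s: 3.35
position: [0.6176, -0.169, 0.0404]
tcp_rot: [[-0.983, -0.184, 0.003], [-0.184, 0.983, -0.002], [-0.003, -0.002, -1.0]]
force: [-0.4, -0.5, 0.1]
opening: 1.003
grasp_force: 0.0
```

```bash
python3 go.py 614.4 -167.2 34
```

```text
t 3.35 p [ 617.6 -169.    40.4] yhead 100.62 z [ 0.003 -0.002 -1.   ] F [-0.4 -0.5  0.1] open 87.2 gf 0.0 q [ -25.3   44.7   87.1   -0.    48.  -125.9]
tool delta [2.8 2.4 6.4]
```

Emit:
move_arm(
  increments=[
    {"xyz": [2,1.5,3],"roll": 0,"grip": 100},
  ],
)

```text
time_s: 3.43
position: [0.6166, -0.1685, 0.0386]
tcp_rot: [[-0.983, -0.184, 0.007], [-0.184, 0.983, -0.003], [-0.006, -0.004, -1.0]]
force: [0.1, -0.1, 0.1]
opening: 1.001
grasp_force: 0.0
```

Emit:
move_arm(
  increments=[
    {"xyz": [0,0,0],"roll": 0,"grip": 100},
  ],
)

```text
time_s: 3.52
position: [0.6144, -0.1673, 0.0372]
tcp_rot: [[-0.983, -0.184, 0.002], [-0.184, 0.983, -0.001], [-0.002, -0.002, -1.0]]
force: [-0.8, 0.5, 0.7]
opening: 1.0
grasp_force: 0.0
```

Emit:
move_arm(
  increments=[
    {"xyz": [0,0,0],"roll": 0,"grip": 100},
    {"xyz": [0,0,0],"roll": 0,"grip": 100},
  ],
)

```text
time_s: 3.68
position: [0.6142, -0.1672, 0.0366]
tcp_rot: [[-0.983, -0.184, 0.002], [-0.184, 0.983, -0.001], [-0.001, -0.001, -1.0]]
force: [-0.2, -0.7, 0.7]
opening: 1.0
grasp_force: 0.0
```

```bash
python3 go.py 614.4 -167.2 34; python3 - <<'E'
from h import *
p,d=bot.capture("scene");cv2.imwrite("pics/s1.png",cv2.resize(p[130:300,100:330],None,fx=3,fy=3,interpolation=2)[:,:,::-1])
E
python3 go.py 614.4 -167.2 34
```

```text
t 3.68 p [ 614.2 -167.2   36.6] yhead 100.62 z [ 0.002 -0.001 -1.   ] F [-0.2 -0.7  0.7] open 87.0 gf 0.0 q [ -25.3   44.9   87.7   -0.    47.4 -125.9]
tool delta [-0.2 -0.1  2.6]
t 3.73 p [ 614.  -167.1   36.4] yhead 100.62 z [ 0.001 -0.001 -1.   ] F [ 0.3 -0.8  0.3] open 87.2 gf 0.0 q [ -25.3   44.9   87.7   -0.    47.3 -125.9]
tool delta [-0.4 -0.1  2.4]
```

View pics/s1.png

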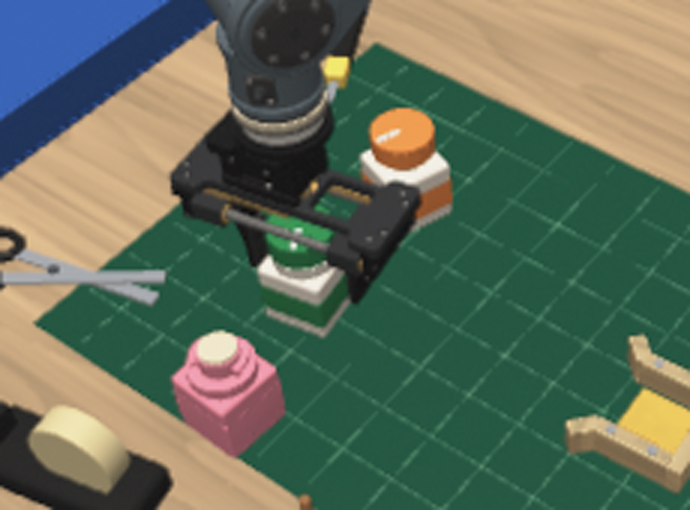

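The image shows the open fingers straddling the green jar's body at about crop pixel (305,270). The orange jar (402,170) and the pink jar (228,400) are clear. Closing now.

Emit:
move_arm(
  increments=[
    {"xyz": [0,0,0],"roll": 0,"grip": 72},
    {"xyz": [0,0,0],"roll": 0,"grip": 68},
    {"xyz": [0,0,0],"roll": 0,"grip": 60},
    {"xyz": [0,0,0],"roll": 0,"grip": 50},
    {"xyz": [0,0,0],"roll": 0,"grip": 50},
  ],
)

```text
time_s: 4.15
position: [0.6139, -0.1674, 0.0356]
tcp_rot: [[-0.983, -0.184, 0.001], [-0.184, 0.983, -0.001], [-0.0, -0.001, -1.0]]
force: [1.1, -2.2, -1.4]
opening: 0.71
grasp_force: 1.0
```

Emit:
move_arm(
  increments=[
    {"xyz": [0,0,0],"roll": 0,"grip": 50},
    {"xyz": [0,0,0],"roll": 0,"grip": 50},
    {"xyz": [0,0,0],"roll": 0,"grip": 50},
  ],
)

```text
time_s: 4.4
position: [0.614, -0.1676, 0.0356]
tcp_rot: [[-0.983, -0.184, 0.001], [-0.184, 0.983, -0.001], [-0.001, -0.001, -1.0]]
force: [0.9, -1.8, -0.5]
opening: 0.687
grasp_force: 30.0
```

```bash
python3 go.py 614.4 -167.2 34
```

```text
t 4.4 p [ 614.  -167.6   35.6] yhead 100.62 z [ 0.001 -0.001 -1.   ] F [ 0.9 -1.8 -0.5] open 59.8 gf 30.0 q [ -25.3   45.    87.7   -0.    47.3 -125.9]
tool delta [-0.4  0.3  1.6]
```

Emit:
move_arm(
  increments=[
    {"xyz": [0,0,0],"roll": 0.069,"grip": 50},
    {"xyz": [0,0,0],"roll": 0.069,"grip": 50},
    {"xyz": [0,0,0],"roll": 0,"grip": 50},
    {"xyz": [1.3,6,0],"roll": 0,"grip": 50},
    {"xyz": [2.5,12,0],"roll": 0,"grip": 50},
  ],
)

```text
time_s: 4.82
position: [0.6098, -0.1506, 0.0356]
tcp_rot: [[-0.999, -0.047, 0.002], [-0.047, 0.999, -0.002], [-0.002, -0.002, -1.0]]
force: [1.2, -1.9, -0.4]
opening: 0.689
grasp_force: 30.0
```

Emit:
move_arm(
  increments=[
    {"xyz": [2.5,12,0],"roll": 0,"grip": 50},
    {"xyz": [2.5,12,0],"roll": 0,"grip": 50},
    {"xyz": [2.5,12,0],"roll": 0,"grip": 50},
    {"xyz": [2.5,12,0],"roll": 0,"grip": 50},
    {"xyz": [2.5,12,0],"roll": 0,"grip": 50},
  ],
)

```text
time_s: 5.23
position: [0.5931, -0.0881, 0.0355]
tcp_rot: [[-0.999, -0.048, -0.0], [-0.048, 0.999, 0.0], [0.0, 0.0, -1.0]]
force: [-0.5, -2.3, -2.0]
opening: 0.684
grasp_force: 30.0
```

```bash
python3 go.py 558.3 44.5 35.6
```

```text
t 5.23 p [593.1 -88.1  35.5] yhead 92.75 z [-0.  0. -1.] F [-0.5 -2.3 -2. ] open 59.5 gf 30.0 q [ -19.1   43.1   93.3    0.    43.6 -111.9]
tool delta [ 28.4 134.1  -0. ]
```

Emit:
move_arm(
  increments=[
    {"xyz": [2.5,12,0],"roll": 0,"grip": 50},
    {"xyz": [2.5,12,0],"roll": 0,"grip": 50},
    {"xyz": [2.5,12,0],"roll": 0,"grip": 50},
    {"xyz": [2.5,12,0],"roll": 0,"grip": 50},
    {"xyz": [2.5,12,0],"roll": 0,"grip": 50},
  ],
)

```text
time_s: 5.65
position: [0.5779, -0.0292, 0.0355]
tcp_rot: [[-0.999, -0.047, -0.0], [-0.047, 0.999, 0.0], [0.0, 0.0, -1.0]]
force: [-0.3, -2.0, -2.0]
opening: 0.689
grasp_force: 30.0
```

Emit:
move_arm(
  increments=[
    {"xyz": [2.5,12,0],"roll": 0,"grip": 50},
    {"xyz": [2.5,12,0],"roll": 0,"grip": 50},
    {"xyz": [2.5,12,0],"roll": 0,"grip": 50},
    {"xyz": [2.5,12,0],"roll": 0,"grip": 50},
    {"xyz": [2.5,12,0],"roll": 0,"grip": 50},
  ],
)

```text
time_s: 6.07
position: [0.5626, 0.03, 0.0355]
tcp_rot: [[-0.999, -0.047, -0.0], [-0.047, 0.999, 0.0], [0.0, 0.0, -1.0]]
force: [1.7, -2.2, -1.2]
opening: 0.687
grasp_force: 30.0
```

Emit:
move_arm(
  increments=[
    {"xyz": [0,6,0],"roll": 0,"grip": 50},
    {"xyz": [0,0,0],"roll": 0,"grip": 50},
    {"xyz": [0,0,0],"roll": 0,"grip": 50},
    {"xyz": [0,0,0],"roll": 0,"grip": 50},
  ],
)

```text
time_s: 6.4
position: [0.5621, 0.0356, 0.0355]
tcp_rot: [[-0.999, -0.047, -0.001], [-0.047, 0.999, 0.001], [0.001, 0.001, -1.0]]
force: [0.2, 3.4, 1.2]
opening: 0.687
grasp_force: 30.0
```

```bash
python3 go.py 558.3 44.5 35.6; python3 - <<'E'
from fit import *
for c in("scene","top"):
    p,d=bot.capture(c);w=cloud(c,d);cv2.imwrite(f"pics/{c}2.png",p[:,:,::-1])
    for z0,z1 in((.008,.033),(.008,.062)):
        B=w[near(w,(.558,.0445),.05,z0,z1)]
        if len(B)>40: r=fitjar(B,[558,44.5,2.7]);print(c,len(B),np.round(r.x,2),r.fun)
    P=w[near(w,(.553,.142),.085,.024,.031)];r=fitbrace(P,[553,145,2.8]);print(c,len(P),np.round(r.x,2),round(r.fun,2))
E
```

```text
t 6.4 p [562.1  35.6  35.5] yhead 92.69 z [-0.001  0.001 -1.   ] F [0.2 3.4 1.2] open 59.8 gf 30.0 q [-7.800e+00  4.150e+01  9.870e+01  1.000e-01  3.990e+01 -1.005e+02]
tool delta [ 3.4  9.1 -0.1]
scene 174 [ 5.664e+02  3.771e+01 -2.100e-01] 0.062111406883779585
scene 432 [569.94  43.43 -13.21] 0.7807806956101155
scene 547 [553.7  144.72   2.98] 0.21
top 162 [552.72 144.71   1.38] 0.0
```

Emit:
move_arm(
  increments=[
    {"xyz": [1.7,5,0],"roll": 0,"grip": 50},
    {"xyz": [1.7,5,0],"roll": 0,"grip": 50},
    {"xyz": [0,8,0],"roll": 0,"grip": 50},
    {"xyz": [0,8,0],"roll": 0,"grip": 50},
    {"xyz": [0,0,0],"roll": 0,"grip": 50},
  ],
)

```text
time_s: 6.92
position: [0.5579, 0.0624, 0.0355]
tcp_rot: [[-0.999, -0.047, 0.0], [-0.047, 0.999, 0.001], [-0.0, 0.001, -1.0]]
force: [1.0, 2.0, -1.9]
opening: 0.687
grasp_force: 30.0
```

Emit:
move_arm(
  increments=[
    {"xyz": [0,0,0],"roll": 0,"grip": 50},
    {"xyz": [0,0,0],"roll": 0,"grip": 50},
  ],
)

```text
time_s: 7.08
position: [0.5579, 0.0616, 0.0355]
tcp_rot: [[-0.999, -0.047, -0.0], [-0.047, 0.999, 0.001], [0.0, 0.001, -1.0]]
force: [0.7, 2.7, -1.6]
opening: 0.69
grasp_force: 30.0
```

```bash
python3 go.py 553.6 144.4 35.6; python3 - <<'E'
from fit import *
p,d=bot.capture("scene");cv2.imwrite("pics/s3.png",cv2.resize(p[160:330,220:420],None,fx=3.5,fy=3.5,interpolation=2)[:,:,::-1])
E
```

```text
t 7.08 p [557.9  61.6  35.5] yhead 92.72 z [-0.     0.001 -1.   ] F [ 0.7  2.7 -1.6] open 60.0 gf 30.0 q [ -5.1  41.4  99.    0.1  39.6 -97.9]
tool delta [ 0.3 82.9 -0. ]
```

View pics/s3.png

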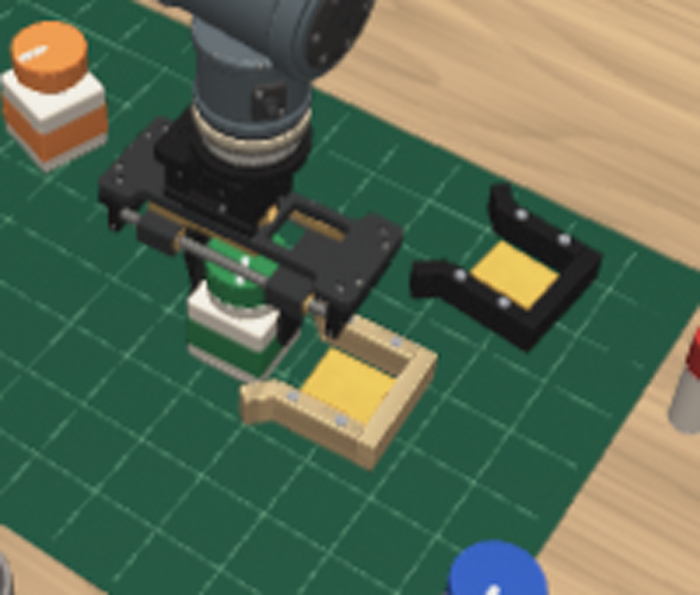

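The image shows the gripped, upright jar at crop pixel (240,310), lined up with the mouth of the plywood brace (345,390). I'll enter it slowly.

Emit:
move_arm(
  increments=[
    {"xyz": [0.3,6,0],"roll": 0,"grip": 50},
    {"xyz": [0,6,0],"roll": 0,"grip": 50},
    {"xyz": [0,6,0],"roll": 0,"grip": 50},
    {"xyz": [0,6,0],"roll": 0,"grip": 50},
    {"xyz": [0,6,0],"roll": 0,"grip": 50},
  ],
)

```text
time_s: 7.55
position: [0.5563, 0.091, 0.0355]
tcp_rot: [[-0.999, -0.047, -0.0], [-0.047, 0.999, -0.0], [0.0, -0.0, -1.0]]
force: [-0.5, -3.1, -1.2]
opening: 0.685
grasp_force: 30.0
```

Emit:
move_arm(
  increments=[
    {"xyz": [0,4,0],"roll": 0,"grip": 50},
    {"xyz": [0,4,0],"roll": 0,"grip": 50},
    {"xyz": [0,0,0],"roll": 0,"grip": 50},
  ],
)

```text
time_s: 7.8
position: [0.5558, 0.0999, 0.0355]
tcp_rot: [[-0.999, -0.047, -0.0], [-0.047, 0.999, 0.001], [0.0, 0.001, -1.0]]
force: [-0.5, 1.5, -1.7]
opening: 0.689
grasp_force: 30.0
```

```bash
python3 go.py 553.6 144.4 35.6
```

```text
t 7.8 p [555.8  99.9  35.5] yhead 92.72 z [-0.     0.001 -1.   ] F [-0.5  1.5 -1.7] open 59.9 gf 30.0 q [ -1.2  41.5  98.5   0.1  39.9 -94. ]
tool delta [ 0.1 44.6 -0.1]
```

Emit:
move_arm(
  increments=[
    {"xyz": [0,6,0],"roll": 0,"grip": 50},
    {"xyz": [0,6,0],"roll": 0,"grip": 50},
    {"xyz": [0,6,0],"roll": 0,"grip": 50},
    {"xyz": [0,6,0],"roll": 0,"grip": 50},
    {"xyz": [0,6,0],"roll": 0,"grip": 50},
  ],
)

```text
time_s: 8.22
position: [0.5545, 0.1292, 0.0356]
tcp_rot: [[-0.999, -0.047, -0.0], [-0.047, 0.999, -0.0], [0.0, -0.0, -1.0]]
force: [0.3, -1.6, -1.3]
opening: 0.687
grasp_force: 30.0
```

Emit:
move_arm(
  increments=[
    {"xyz": [0,4,0],"roll": 0,"grip": 50},
    {"xyz": [0,3,0],"roll": 0,"grip": 50},
    {"xyz": [0,2,0],"roll": 0,"grip": 50},
    {"xyz": [0,0,0],"roll": 0,"grip": 50},
  ],
)

```text
time_s: 8.55
position: [0.554, 0.1383, 0.0355]
tcp_rot: [[-0.999, -0.047, -0.0], [-0.047, 0.999, 0.001], [0.0, 0.001, -1.0]]
force: [-0.0, -0.5, -2.1]
opening: 0.688
grasp_force: 30.0
```

```bash
python3 go.py 553.6 144.4 35.6
```

```text
t 8.55 p [554.  138.3  35.5] yhead 92.71 z [-0.     0.001 -1.   ] F [-0.  -0.5 -2.1] open 59.8 gf 30.0 q [  2.8  41.8  97.6   0.1  40.6 -90. ]
tool delta [ 0.1  6.1 -0.1]
```

Emit:
move_arm(
  increments=[
    {"xyz": [0,2,0],"roll": 0,"grip": 50},
    {"xyz": [0,2,0],"roll": 0,"grip": 50},
    {"xyz": [0,1,0],"roll": 0,"grip": 50},
    {"xyz": [0,0,0],"roll": 0,"grip": 50},
  ],
)

```text
time_s: 8.88
position: [0.5539, 0.1427, 0.0355]
tcp_rot: [[-0.999, -0.047, -0.0], [-0.047, 0.999, 0.0], [0.0, 0.0, -1.0]]
force: [-0.0, -0.5, -2.5]
opening: 0.684
grasp_force: 30.0
```

Emit:
move_arm(
  increments=[
    {"xyz": [0,1,0],"roll": 0,"grip": 50},
    {"xyz": [0,0,0],"roll": 0,"grip": 50},
  ],
)

```text
time_s: 9.05
position: [0.5539, 0.1436, 0.0355]
tcp_rot: [[-0.999, -0.047, -0.0], [-0.047, 0.999, 0.0], [0.0, 0.0, -1.0]]
force: [0.3, -2.2, -1.5]
opening: 0.688
grasp_force: 30.0
```

Emit:
move_arm(
  increments=[
    {"xyz": [0,1,0],"roll": 0,"grip": 50},
    {"xyz": [0,0,0],"roll": 0,"grip": 50},
  ],
)

```text
time_s: 9.22
position: [0.5539, 0.1441, 0.0355]
tcp_rot: [[-0.999, -0.048, 0.0], [-0.048, 0.999, -0.001], [0.0, -0.001, -1.0]]
force: [-0.0, -4.5, -3.2]
opening: 0.689
grasp_force: 30.0
```

```bash
python3 go.py 553.6 144.4 35.6
```

```text
t 9.22 p [553.9 144.1  35.5] yhead 92.75 z [ 0.    -0.001 -1.   ] F [-0.  -4.5 -3.2] open 60.0 gf 30.0 q [  3.4  41.8  97.4  -0.1  40.8 -89.3]
tool delta [ 0.3  0.3 -0.1]
```

Emit:
move_arm(
  increments=[
    {"xyz": [0,1,0],"roll": 0,"grip": 50},
    {"xyz": [0,0,0],"roll": 0,"grip": 50},
  ],
)

```text
time_s: 9.38
position: [0.5539, 0.1441, 0.0356]
tcp_rot: [[-0.999, -0.049, -0.0], [-0.049, 0.999, -0.002], [0.0, -0.002, -1.0]]
force: [0.0, -7.8, -1.1]
opening: 0.686
grasp_force: 30.0
```

Emit:
move_arm(
  increments=[
    {"xyz": [0,0.7,0],"roll": 0,"grip": 50},
    {"xyz": [0,0,0],"roll": 0,"grip": 50},
  ],
)

```text
time_s: 9.55
position: [0.5539, 0.1442, 0.0356]
tcp_rot: [[-0.999, -0.049, -0.0], [-0.049, 0.999, -0.003], [0.0, -0.003, -1.0]]
force: [0.5, -9.8, -1.4]
opening: 0.688
grasp_force: 30.0
```

Emit:
move_arm(
  increments=[
    {"xyz": [0,0,0],"roll": 0,"grip": 80},
    {"xyz": [0,-1.6,0],"roll": 0,"grip": 100},
    {"xyz": [0,0,0],"roll": 0,"grip": 100},
    {"xyz": [0,0,0],"roll": 0,"grip": 100},
    {"xyz": [0,0,0],"roll": 0,"grip": 100},
  ],
)

```text
time_s: 9.97
position: [0.5539, 0.1452, 0.0357]
tcp_rot: [[-0.999, -0.047, 0.0], [-0.047, 0.999, 0.001], [-0.0, 0.001, -1.0]]
force: [-0.4, 0.4, 0.2]
opening: 0.961
grasp_force: 0.0
```

Emit:
move_arm(
  increments=[
    {"xyz": [0,0,-11],"roll": 0,"grip": 100},
    {"xyz": [0,0,-11],"roll": 0,"grip": 100},
    {"xyz": [0,0,-10],"roll": 0,"grip": 100},
    {"xyz": [0,0,0],"roll": 0,"grip": 100},
    {"xyz": [0,0,0],"roll": 0,"grip": 100},
  ],
)

```text
time_s: 10.38
position: [0.5548, 0.1448, 0.069]
tcp_rot: [[-0.999, -0.047, 0.003], [-0.047, 0.999, 0.0], [-0.003, 0.0, -1.0]]
force: [1.1, 0.2, 0.3]
opening: 0.998
grasp_force: 0.0
```

Emit:
move_arm(
  increments=[
    {"xyz": [0,0,0],"roll": 0.12,"grip": 100},
    {"xyz": [0,0,0],"roll": 0.12,"grip": 100},
    {"xyz": [0,0,0],"roll": 0.12,"grip": 100},
    {"xyz": [0,0,0],"roll": 0.12,"grip": 100},
    {"xyz": [0,0,0],"roll": 0.12,"grip": 100},
  ],
)

```text
time_s: 10.8
position: [0.5535, 0.1446, 0.0673]
tcp_rot: [[-0.848, 0.53, -0.001], [0.53, 0.848, -0.0], [0.001, -0.0, -1.0]]
force: [0.1, -0.2, -0.1]
opening: 0.999
grasp_force: 0.0
```

Emit:
move_arm(
  increments=[
    {"xyz": [0,0,0],"roll": 0.12,"grip": 100},
    {"xyz": [0,0,0],"roll": 0.12,"grip": 100},
    {"xyz": [0,0,0],"roll": 0,"grip": 100},
    {"xyz": [0,0,0],"roll": 0,"grip": 100},
    {"xyz": [0,0,0],"roll": 0,"grip": 100},
  ],
)

```text
time_s: 11.22
position: [0.5536, 0.1446, 0.0674]
tcp_rot: [[-0.704, 0.71, -0.0], [0.71, 0.704, -0.0], [0.0, -0.0, -1.0]]
force: [0.8, 0.2, -0.0]
opening: 1.002
grasp_force: 0.0
```

```bash
python3 go.py 553.8 144.2 67; python3 - <<'E'
from fit import *
for c in("scene","top"):
    p,d=bot.capture(c);w=cloud(c,d);cv2.imwrite(f"pics/{c}4.png",p[:,:,::-1])
    h=cv2.cvtColor(p,cv2.COLOR_RGB2HSV)
    g=near(w,(.554,.1445),.04,.078,.105)&(h[...,0]>50)&(h[...,0]<90)&(h[...,1]>90)
    if g.sum()>20: print(c,"cap",g.sum(),rect(w[g]),np.percentile(w[g][:,2],90))
    B=w[near(w,(.554,.1445),.05,.035,.064)]
    if len(B)>20: print("jar",len(B),rect(B))
cv2.imwrite("pics/s4.png",cv2.resize(cv2.imread("pics/scene4.png")[180:320,240:420],None,fx=4,fy=4,interpolation=2))
E
```

```text
t 11.22 p [553.6 144.6  67.4] yhead 44.72 z [-0. -0. -1.] F [ 0.8  0.2 -0. ] open 87.2 gf 0.0 q [  3.5  38.8  96.7  -0.   44.5 -41.3]
tool delta [-0.4 -0.2  0.4]
scene cap 132 (array([548.2, 134.1]), array([35.4, 56.8]), 61.4) 0.10067317340275651
jar 181 (array([567. , 145.5]), array([37.5, 59.8]), 3.8)
```

View pics/s4.png

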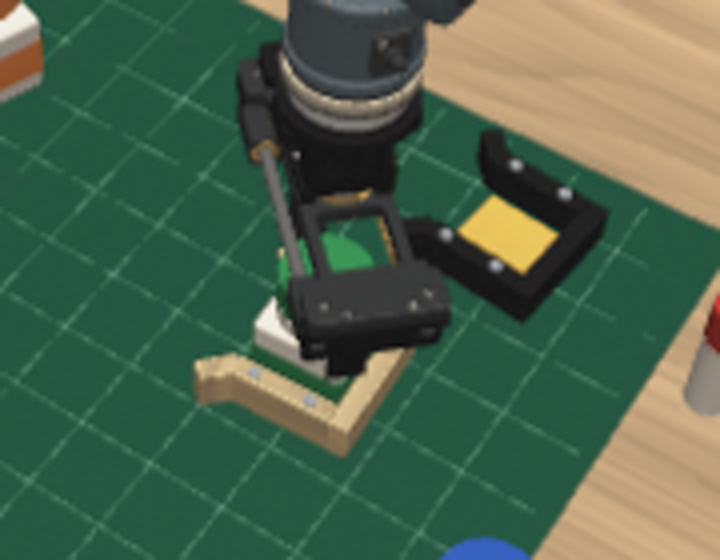

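The image shows the jar seated in the plywood brace at crop (320,340), with the fingers around the green cap at (325,260). Gripping the cap now.

Emit:
move_arm(
  increments=[
    {"xyz": [0,0,0],"roll": 0,"grip": 70},
    {"xyz": [0,0,0],"roll": 0,"grip": 63},
    {"xyz": [0,0,0],"roll": 0,"grip": 50},
    {"xyz": [0,0,0],"roll": 0,"grip": 40},
    {"xyz": [0,0,0],"roll": 0,"grip": 40},
  ],
)

```text
time_s: 11.73
position: [0.5539, 0.1447, 0.0676]
tcp_rot: [[-0.702, 0.712, 0.0], [0.712, 0.702, 0.0], [-0.0, 0.0, -1.0]]
force: [-0.1, 0.1, 0.3]
opening: 0.706
grasp_force: 0.0
```

Emit:
move_arm(
  increments=[
    {"xyz": [0,0,0],"roll": 0,"grip": 40},
    {"xyz": [0,0,0],"roll": 0,"grip": 40},
    {"xyz": [0,0,0],"roll": 0,"grip": 40},
    {"xyz": [0,0,0],"roll": 0,"grip": 40},
  ],
)

```text
time_s: 12.07
position: [0.5536, 0.1445, 0.0675]
tcp_rot: [[-0.702, 0.712, -0.0], [0.712, 0.702, -0.0], [0.0, -0.0, -1.0]]
force: [-1.1, -0.6, 0.7]
opening: 0.639
grasp_force: 30.0
```

```bash
python3 go.py 553.8 144.2 67
```

```text
t 12.07 p [553.6 144.5  67.5] yhead 44.58 z [-0. -0. -1.] F [-1.1 -0.6  0.7] open 55.6 gf 30.0 q [  3.4  38.8  96.7  -0.   44.5 -41.1]
tool delta [-0.4 -0.1  0.5]
```

Emit:
move_arm(
  increments=[
    {"xyz": [0,0,-0.2],"roll": -0.07,"grip": 40},
    {"xyz": [0,0,-0.2],"roll": -0.07,"grip": 40},
    {"xyz": [0,0,-0.2],"roll": -0.07,"grip": 40},
    {"xyz": [0,0,-0.2],"roll": -0.07,"grip": 40},
    {"xyz": [0,0,-0.2],"roll": -0.07,"grip": 40},
  ],
)

```text
time_s: 12.48
position: [0.5528, 0.1449, 0.0683]
tcp_rot: [[-0.904, 0.427, -0.002], [0.427, 0.904, 0.001], [0.002, -0.0, -1.0]]
force: [-2.9, 1.5, 1.2]
opening: 0.638
grasp_force: 30.0
```

```bash
python3 go.py 553.8 144.2 67; python3 -c "
from h import *
s=bot.read_state();print(s['moment'])"
```

```text
t 12.48 p [552.8 144.9  68.3] yhead 64.75 z [-0.002  0.001 -1.   ] F [-2.9  1.5  1.2] open 55.5 gf 30.0 q [  3.5  38.7  96.7   0.1  44.7 -61.3]
tool delta [-1.2 -0.2  1.3]
[ 0.14358051  0.32984665 -0.12716057]
```

Emit:
move_arm(
  increments=[
    {"xyz": [0,0,-0.2],"roll": -0.07,"grip": 40},
    {"xyz": [0,0,-0.2],"roll": -0.07,"grip": 40},
    {"xyz": [0,0,-0.2],"roll": -0.07,"grip": 40},
    {"xyz": [0,0,-0.2],"roll": -0.07,"grip": 40},
    {"xyz": [0,0,-0.2],"roll": -0.07,"grip": 40},
  ],
)

```text
time_s: 12.9
position: [0.552, 0.1443, 0.0692]
tcp_rot: [[-0.996, 0.09, -0.004], [0.09, 0.996, -0.001], [0.004, -0.001, -1.0]]
force: [-1.7, -2.5, 0.2]
opening: 0.633
grasp_force: 30.0
```

Emit:
move_arm(
  increments=[
    {"xyz": [0,0,-0.2],"roll": -0.07,"grip": 40},
    {"xyz": [0,0,-0.2],"roll": -0.07,"grip": 40},
    {"xyz": [0,0,-0.2],"roll": -0.07,"grip": 40},
    {"xyz": [0,0,-0.2],"roll": -0.07,"grip": 40},
    {"xyz": [0,0,-0.2],"roll": -0.07,"grip": 40},
  ],
)

```text
time_s: 13.32
position: [0.5521, 0.1435, 0.0702]
tcp_rot: [[-0.966, -0.258, -0.004], [-0.258, 0.966, -0.002], [0.004, -0.001, -1.0]]
force: [-1.5, -4.7, 1.0]
opening: 0.635
grasp_force: 30.0
```

```bash
python3 go.py 553.8 144.2 67; python3 - <<'E'
from fit import *
print(bot.read_state()['moment'])
p,d=bot.capture("scene");cv2.imwrite("pics/s5.png",cv2.resize(p[200:320,240:390],None,fx=5,fy=5,interpolation=2)[:,:,::-1])
E
```

```text
t 13.32 p [552.1 143.5  70.2] yhead 104.94 z [-0.004 -0.002 -1.   ] F [-1.5 -4.7  1. ] open 55.3 gf 30.0 q [ 3.400e+00  3.850e+01  9.670e+01 -1.000e-01  4.500e+01 -1.014e+02]
tool delta [-1.8  0.2  3.2]
[-0.73873822  0.46922318 -0.18054375]
```

View pics/s5.png

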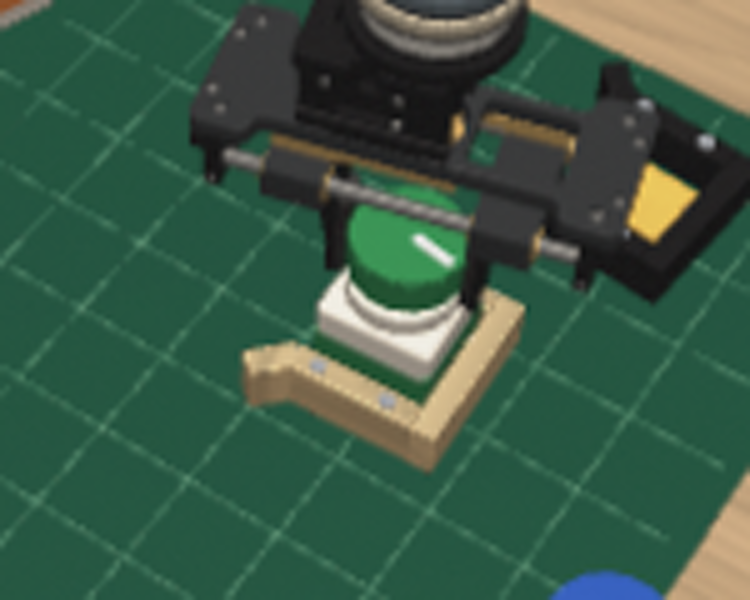

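The image shows the cap turned with the gripper: the stripe at (435,250) now points toward the back wall (+y), and the jar is still square in the brace. Doing the last 20° now.

Emit:
move_arm(
  increments=[
    {"xyz": [0,0,-0.1],"roll": -0.07,"grip": 40},
    {"xyz": [0,0,-0.1],"roll": -0.07,"grip": 40},
    {"xyz": [0,0,0],"roll": -0.07,"grip": 40},
    {"xyz": [0,0,0],"roll": -0.07,"grip": 40},
    {"xyz": [0,0,0],"roll": -0.07,"grip": 40},
  ],
)

```text
time_s: 13.78
position: [0.5533, 0.1434, 0.0708]
tcp_rot: [[-0.819, -0.573, -0.001], [-0.573, 0.819, -0.002], [0.002, -0.001, -1.0]]
force: [-1.2, -5.2, 1.8]
opening: 0.633
grasp_force: 30.0
```

Emit:
move_arm(
  increments=[
    {"xyz": [0,0,0],"roll": 0,"grip": 40},
    {"xyz": [0,0,0],"roll": 0,"grip": 40},
  ],
)

```text
time_s: 13.95
position: [0.5539, 0.1439, 0.0708]
tcp_rot: [[-0.822, -0.569, -0.0], [-0.569, 0.822, -0.001], [0.001, -0.001, -1.0]]
force: [-0.0, -4.8, 0.5]
opening: 0.639
grasp_force: 30.0
```

```bash
python3 go.py 553.8 144.2 67; python3 -c "
from h import *
s=bot.read_state();print(s['moment'])"
```

```text
t 13.95 p [553.9 143.9  70.8] yhead 124.68 z [-0.    -0.001 -1.   ] F [-0.  -4.8  0.5] open 55.6 gf 30.0 q [ 3.400e+00  3.850e+01  9.660e+01 -1.000e-01  4.490e+01 -1.212e+02]
tool delta [-0.1  0.3  3.8]
[-0.82665698  0.14185991 -0.05896986]
```

Emit:
move_arm(
  increments=[
    {"xyz": [0,0,-2],"roll": 0,"grip": 40},
    {"xyz": [0,0,-2],"roll": 0,"grip": 40},
    {"xyz": [0,0,-1],"roll": 0,"grip": 40},
    {"xyz": [0,0,0],"roll": 0,"grip": 40},
  ],
)

```text
time_s: 14.28
position: [0.5538, 0.145, 0.076]
tcp_rot: [[-0.821, -0.57, 0.0], [-0.57, 0.821, 0.0], [-0.0, 0.0, -1.0]]
force: [0.1, -1.8, -0.6]
opening: 0.637
grasp_force: 30.0
```

```bash
python3 go.py 553.8 144.2 67; python3 -c "
from h import *
s=bot.read_state();print(s['moment'])"
```

```text
t 14.28 p [553.8 145.   76. ] yhead 124.78 z [ 0.  0. -1.] F [ 0.1 -1.8 -0.6] open 55.4 gf 30.0 q [   3.5   38.    96.5    0.    45.5 -121.3]
tool delta [ 0.5 -0.7  8.9]
[-0.19703311  0.01132104  0.00939209]
```

Emit:
move_arm(
  increments=[
    {"xyz": [0,0,-6],"roll": 0,"grip": 40},
    {"xyz": [0,0,-7],"roll": 0,"grip": 40},
    {"xyz": [0,0,-7],"roll": 0,"grip": 40},
    {"xyz": [0,0,-6],"roll": 0,"grip": 40},
    {"xyz": [0,0,-4],"roll": 0,"grip": 40},
  ],
)

```text
time_s: 14.7
position: [0.5545, 0.1449, 0.1071]
tcp_rot: [[-0.821, -0.571, 0.002], [-0.571, 0.821, 0.0], [-0.002, -0.001, -1.0]]
force: [-0.0, -0.8, -1.9]
opening: 0.631
grasp_force: 30.0
```

Emit:
move_arm(
  increments=[
    {"xyz": [0,0,0],"roll": 0,"grip": 40},
    {"xyz": [0,0,0],"roll": 0,"grip": 40},
    {"xyz": [0,0,0],"roll": 0,"grip": 40},
    {"xyz": [0,0,0],"roll": 0,"grip": 40},
  ],
)

```text
time_s: 15.03
position: [0.5535, 0.1446, 0.1054]
tcp_rot: [[-0.821, -0.57, -0.001], [-0.57, 0.821, -0.0], [0.001, 0.0, -1.0]]
force: [0.0, -1.4, -0.8]
opening: 0.635
grasp_force: 30.0
```

```bash
python3 go.py 553.8 144.2 105; python3 - <<'E'
from fit import *
for c in("scene","top"):
    p,d=bot.capture(c);w=cloud(c,d);h=cv2.cvtColor(p,cv2.COLOR_RGB2HSV)
    if c=="scene": cv2.imwrite("pics/s6.png",cv2.resize(p[190:320,240:390],None,fx=4.5,fy=4.5,interpolation=2)[:,:,::-1])
    for n,z0,z1 in(("cap",.1,.15),("seal",.093,.103),("body",.035,.066)):
        g=near(w,(.554,.1445),.045,z0,z1)
        if n=="cap": g&=(h[...,0]>50)&(h[...,0]<90)&(h[...,1]>90)
        if g.sum()>15: print(c,n,g.sum(),rect(w[g]),np.round(np.percentile(w[g][:,2],[5,50,95]),4))
    P=w[near(w,(.553,.142),.085,.024,.031)];r=fitbrace(P,[553,145,2.8]);print(c,len(P),np.round(r.x,2),round(r.fun,2))
E
```

```text
t 15.03 p [553.5 144.6 105.4] yhead 124.79 z [-0.001 -0.    -1.   ] F [ 0.  -1.4 -0.8] open 55.3 gf 30.0 q [   3.5   35.4   95.6    0.    49.1 -121.3]
tool delta [ 0.  -0.5  0.4]
scene cap 444 (array([559.5, 147.1]), array([58.3, 62. ]), 77.2) [0.1183 0.1364 0.1394]
scene body 370 (array([555.7, 144.3]), array([61.8, 60.2]), 3.4) [0.0373 0.0573 0.0652]
scene 407 [552.98 144.02   3.47] 0.19
top body 41 (array([544.9, 113.8]), array([ 5.4, 39.5]), 86.0) [0.0389 0.0567 0.0631]
top 70 [553.04 144.79   3.71] 0.4
```

View pics/s6.png

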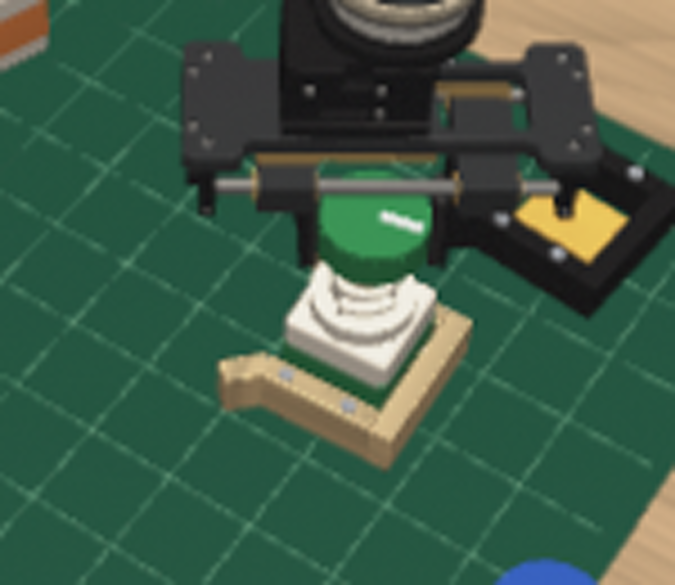

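```bash
python3 - <<'E'
from fit import *
from scipy.optimize import minimize
p,d=bot.capture("scene")
def cap(p,d,c,zc):
    w=cloud("scene",d);h=cv2.cvtColor(p,cv2.COLOR_RGB2HSV)
    g=near(w,c,.05,zc-.022,zc+.006)&(h[...,0]>50)&(h[...,0]<90)&(h[...,1]>110);P=w[g]*1000
    s=P[P[:,2]<zc*1000-6]  # wall points: fit radius 28
    f=lambda q:np.minimum(np.abs(np.hypot(*(s[:,:2]-q).T)-28),4).mean()
    r=minimize(f,np.array(c)*1000,method="Nelder-Mead");return np.round(r.x,1),len(s),round(r.fun,2)
z=np.load("/tmp/scene0.npz")
print("closed",cap(z["p"],z["d"],(.6145,-.1675),.0985)); print("now",cap(p,d,(.554,.1445),.136))
E
```

```text
closed (array([ 613.3, -168.9]), 81, np.float64(0.84))
now (array([553.2, 145.1]), 90, np.float64(0.77))
```

The cap is held level and within about 2 mm of centre by this noisy fit, roughly 16 mm above the seal and 23 mm above the rim. The jar is home in the brace and nothing else was disturbed, so I'm handing in.

```bash
python3 -c "
from rig import bot
print(bot.hand_in())"
```

```text
the job is handed in; nothing more can be done
None
```

I slid the green-capped jar all the way into the plywood brace, turned its cap about 80° anticlockwise until it came free, and handed in with the gripper holding it level over the open jar, about 2 cm clear.

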